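# Fit the idler roller of a carousel belt drive and hold its tensioner back

### The arm

A 6-joint arm with a two-finger parallel gripper is mounted at the origin on a cart in front of the work surface, level with it; the furniture and walls round the work are solid. World frame = base frame: x ahead of the robot, y to its left, z up, the work surface at z = 0. Lengths are in m, angles in degrees, forces in N, time in s.
With the tool pointing down it reaches from about 0.35 to 0.95 m from the base axis. Payload 17.4 kg.
Tool frame: the origin (TCP) lies on the centre line of the jaws, within the pads' length; the fingertips stand 19 mm ahead of it and the grasp point (between the pads) is the TCP; z points along the fingers, y is the line along which they close (so a half turn about z gives the same grasp; the last joint's range is limited). The gripper opens to 93 mm and grips with 3 to 60 N. Pads are 15 mm wide; open, the fingers measure 128 mm over their backs; the gripper's body (75 mm by 188 mm) begins 65 mm behind the grasp point.
Start: joints at [67.219, 6.646, 82.598, -0, 90.757, -2.166], TCP at [0.238, 0.632, 0.238] pointing down, gripper open.
Joint ranges: [-162.19, 162.19], [-47.58, 125.68], [4.15, 143.07], [-65.23, 245.23], [0.69, 171.88], [-170.13, 170.13]. Speed limits (degrees/s): [108.29, 108.29, 127.2, 180, 180, 180].

### API

Orientations are given as a 3x3 rotation matrix whose columns are the frame's x, y, z axes.
In Python, from plant import bot gives the robot as it stands. The module is installed in compiled form; this text tells all that it offers.
- The arm moves only by the tool play_rows, never from a script. Its argument "steps" is a list of rows, each a list of 7 numbers: the shift along the tool's x, y, z in mm, then the turn, a rotation vector about the tool's x, y, z in degrees, then the opening, from 0 (shut) to 1 (fully open). A call has 1 to 5 rows; each row shifts and turns the commanded pose from where the row before left it, along the tool's axes as they then stand; what a row does not reach is not made up. A row lasts 1/12 s, in which the tool goes at most 41.7 mm and 7.16 degrees, less where a joint would pass 70% of its speed; a pose out of reach is approached as far as the arm can. A call is refused whole if a number of a shift passes 41.7 or a number of a turn 7.16, either way. A call with a gripper value outside its range is refused whole. The fingers move at their own pace and stop on an object; "force" is the grip in N (left out, the last holds). Time passes only in rows, so rows that do not move let the fingers close. It gives the time, the measured TCP pose, the force, the opening and the grip force at its end, in the units of the state.
- bot.get_obs(): the state, without advancing time (a new reading comes with each control period).
- bot.grab_frame(name): name is "scene" or "top"; returns (picture, depth): 384x512x3 uint8, red, green, blue; 384x512 float32, m along the optical axis (not along the pixel's ray), 0 where there is no reading.
- bot.calibration(name): a dict with "fov_y" (degrees; the focal length in pixels is half the picture's height over the tangent of half this angle, whatever the lens; pixels are square), "cx", "cy" (the principal point, pixels), "R" (3x3) and "t" (3): a world point X has camera coordinates R X + t. Camera axes: x right, y down, z forward; pixel columns grow to the right and rows downward; lengths in m; the calibration is good to about 2 mm. A picture is of the moment at which its call begins. calibration takes no time and is no camera call.
- bot.job_done(): hands the job in; it is judged then, once.
The state is a dict: "time": time; "joints": joint angles; "dq": joint speeds; "effort": joint torques, N m; "eef_pos": TCP position; "eef_rot": TCP orientation; "ft_force": force on the tool from outside, world axes, zero at the start; "torque": the same for the moment, N m; "grip_width": finger opening in m; "finger_force": force on a finger pad.
Only numpy, scipy, OpenCV 4.12 (cv2) and the standard library are available. Lean on these libraries where they do the work, as an engineer would, in place of code of your own. Each camera call takes 0.05 s, during which the arm holds its last target. There are 200 camera calls.

### The job

The belt of the vial carousel's drive has to go back on. Set the idler roller from the worktop down over the upright pin of the tensioner arm until it sits fully on its seat, and let it go; only then take the arm by its upright handle and swing it back against its spring, past the last click of the ratchet and right back to its rear stop, and keep holding it there by the handle, with the fingers clear of the roller, so that I can slip the belt on: you finish while holding. Leave the loose vial and the small beaker on the worktop where they stand.

Things in the scene. Friction and masses are not known exactly. Their poses are not given: they have to be found in the camera images.
- module: Drive module of a vial carousel, fixed: grey plate 190 (x) x 360 (y) x 8 mm on four standoffs, its top 70 mm above the worktop. Origin on the worktop under the plate's centre; x across the plate (away from the robot at yaw 0), y along it (left), z up. The tensioner arm lies on its -y half, nearest the robot. Position and turn vary.
- pivot (a point): On the vertical pivot axis of the tensioner arm, at the arm's upper face, 82 mm above the worktop; at (-15, -20) mm of the module. A boss 21 mm wide with the torsion spring stands on it, up to 28 mm above this point.
- tensioner (a joint): Turn of the tensioner arm about its vertical pivot, rad: 0 at its sprung rest (outer end toward the robot, pointing -116 degrees from the module's x), growing anticlockwise from above as the end swings back (away from the robot) to 0.66 at the rear stop. Spring: 3.5 N at the handle at rest, 7 N at the stop. Clicks at about 0.19, 0.33, 0.47; let go after the last, it is caught at 0.46.
- pawl (a joint): Turn of the small sprung pawl that rides on the toothed sector at the pivot, rad: about 0 when dropped in, up to about 0.14 while a tooth lifts it. Works by itself; not to be touched.
- handle_post: Upright black round handle at the arm's outer end, 14 mm thick, 48 mm tall, a sleeve that turns freely about its own axis, on a flange 20 mm wide, 4 mm high. Origin at its foot on the arm's upper face, 82 mm above the worktop, 155 mm from the pivot axis; z up. The arm is a steel bar 19 mm wide, 6 mm thick. Moves with the arm.
- pin_seat (a point): Centre of the roller's seat on the arm, 85 mm above the worktop, 100 mm from the pivot axis, on the line to the handle (55 mm from it): a shoulder 17 mm wide, 3 mm above the arm. From it rises a steel pin 10 mm thick: 22 mm plain, then a 4 mm cone. Moves with the arm.
- idler: Idler roller: white flanged plastic, 40 mm over its flanges, 34 mm between them, 22 mm tall, plain through bore of 13 mm with steel faces, both ends alike, 60 g. Stands flat on the worktop, right of the module. Origin at the centre of its lower face, z along the bore. Seated, its origin is at pin_seat and the pin stands 4 mm out of its top.
- vial: Loose sample vial with a black cap, 23 mm thick, 49 mm tall, standing on the worktop; origin at the centre of its underside. To be left alone.
- beaker: Small glass beaker, 46 x 49 mm and 62 mm tall, standing on the worktop; origin at the centre of its underside. To be left alone.
- carousel_axis (a point): Axis of the white carousel of vials at the plate's top, at (22, 112) mm of the module. The carousel is 124 mm wide; the tops of its six vials stand up to 170 mm above the worktop. Keep clear of it.
- motor_pulley (a point): Top of the motor's small toothed pulley, 28 mm wide, 105 mm above the worktop, its shaft 5 mm higher; at (66, -62) mm of the module. Keep clear of it.
Mind the look-alikes: they are no part of the job. There is more than one size of the idler; the one meant has the size given above.

How it is judged:
By the outcome, as a careful person would: the job done as asked, in the order asked, and still so for the second after the job is handed in, while the arm keeps its last pose, push and grip.
It also fails if it takes over 51 s, if anything falls off the work surface, if the arm or the gripper's body presses on something with over 40 N, if the wrist force passes 120 N, or if a joint passes its speed limit or range.

## Working session

There is one attempt and no reset: what is moved stays moved. The work goes in short steps, Python scripts to look and compute and a tool call to move; the robot and the scene stay as the last step left them, time stands still between calls to the robot, and variables do not carry over. Pictures are saved under pics/ and viewed, at most 10 in all, crops included, and the job is handed in when it is done.

Besides the shell and the picture viewer there is one more tool, called after "Call:" by a JSON object that holds its "op" and its "data", one argument or row to a line. play_rows: Moves the arm, as the interface text tells. Its arguments: {"type":"object","properties":{"steps":{"type":"array","items":{"type":"array","items":{"type":"number"}}},"force":{"type":"number"}},"required":["steps"]}

```bash
mkdir -p pics; cat > h.py <<'E'
import numpy as np, cv2
from plant import bot
def cam(n):
    c=bot.calibration(n); f=192/np.tan(np.radians(c["fov_y"])/2)
    return f,c["cx"],c["cy"],np.array(c["R"]),np.array(c["t"])
def ray(n,u,v,z):
    f,cx,cy,R,t=cam(n); d=R.T@np.array([(u-cx)/f,(v-cy)/f,1]); o=-R.T@t
    return o+d*(z-o[2])/d[2]
def proj(n,X):
    f,cx,cy,R,t=cam(n); p=R@np.array(X)+t
    return np.array([f*p[0]/p[2]+cx,f*p[1]/p[2]+cy])
def pts(n,dep):
    f,cx,cy,R,t=cam(n); v,u=np.mgrid[:384,:512]
    P=np.stack([(u-cx)/f*dep,(v-cy)/f*dep,dep],-1)
    return (P-t)@R
E
python3 - <<'E'
from h import *
for n in("scene","top"):
    p,d=bot.grab_frame(n); cv2.imwrite(f"pics/{n}0.png",p[:,:,::-1]); np.save(f"{n}0.npy",d)
    c=bot.calibration(n); print(n,c)
print(bot.get_obs())
a=cv2.imread("pics/scene0.png")
E
```

```text
scene {'fov_y': 52.6364929515225, 'cx': 252.77955975837915, 'cy': 190.39407900491108, 'R': array([[ 0.79753649, -0.60306245, -0.01585026],
       [-0.32713348, -0.41025252, -0.85127936],
       [ 0.50687201,  0.6841115 , -0.52447327]]), 't': array([-0.44009772,  0.2618558 ,  0.9146331 ])}
top {'fov_y': 42.3165064159759, 'cx': 256.9315781189921, 'cy': 192.56110227561012, 'R': array([[ 0.02355189, -0.99959519,  0.01596126],
       [-0.99352938, -0.02517739, -0.11074956],
       [ 0.11110659, -0.01324962, -0.99372017]]), 't': array([-0.06953814,  0.5668344 ,  1.57297545])}
{'time': 0.1, 'joints': array([ 6.72173401e+01,  6.67065877e+00,  8.26314557e+01,  9.58588540e-04,
        9.07582795e+01, -2.16562821e+00]), 'dq': array([-0.00694963, -0.11524532, -0.09615008, -0.13821656, -0.01668581,
       -0.05886798]), 'effort': array([ 1.24326041e-03, -7.22898746e+01, -6.23859501e+01,  7.81391398e-02,
        2.29343819e-02, -5.81982317e-05]), 'eef_pos': array([0.23761676, 0.63161061, 0.23699246]), 'eef_rot': array([[-9.35954969e-01,  3.52119464e-01, -4.23599658e-04],
       [ 3.52119714e-01,  9.35954473e-01, -9.65356942e-04],
       [ 5.65490258e-05, -1.05268842e-03, -9.99999444e-01]]), 'ft_force': array([-0.1192    , -0.35078727, -0.06345822]), 'torque': array([ 0.01654599,  0.0140815 , -0.03610915]), 'finger_force': 0.0, 'grip_width': 0.0929099078531253}
```

View pics/top0.png

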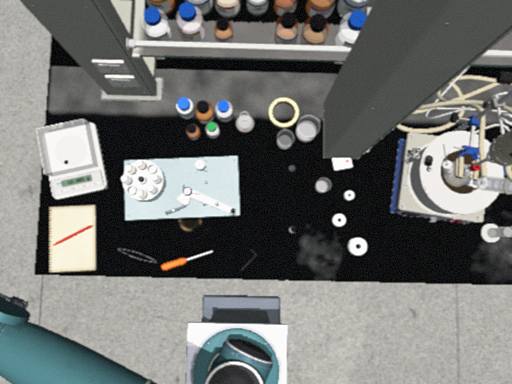

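View pics/scene0.png

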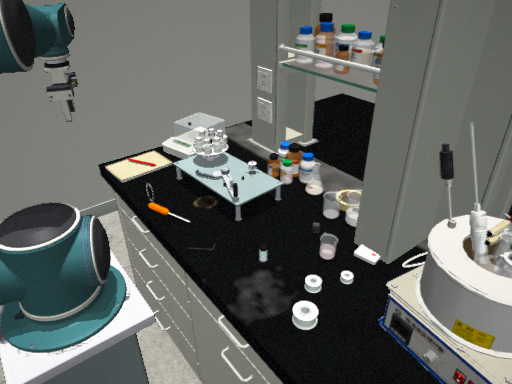

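The top view shows the module plate around (181,187), with the arm running from its pivot at about (187,190) to its handle at about (234,211). There are three white rollers, at (349,195), (339,220) and (358,246). The vial is at (292,230) and the beaker at (323,185). Next I'll measure the rollers and look closer.

```bash
python3 - <<'E'
from h import *
for n,box in(("top",(325,375,185,262)),("scene",(285,360,262,335))):
    im=cv2.imread(f"pics/{n}0.png"); P=pts(n,np.load(f"{n}0.npy"))
    u0,u1,v0,v1=box
    hsv=cv2.cvtColor(im,cv2.COLOR_BGR2HSV)
    m=((hsv[...,2]>140)).astype(np.uint8); k=np.zeros_like(m); k[v0:v1,u0:u1]=1; m*=k
    N,L,S,C=cv2.connectedComponentsWithStats(m)
    for i in range(1,N):
        if S[i,4]<25: continue
        q=P[L==i]; z=np.percentile(q[:,2],90); q2=q
        print(n,S[i],C[i],"ztop",z.round(4),"ext",(np.percentile(q2,98,0)-np.percentile(q2,2,0)).round(4),"med",np.median(q2,0).round(4))
        if n=="top":
            for h in(.015,.022,.03): print("  ray",h,ray(n,*C[i],h).round(4), "diam",(ray(n,S[i,0]+S[i,2]-.5,C[i][1],h)-ray(n,S[i,0]-.5,C[i][1],h)).round(4)[1])
a=cv2.imread("pics/top0.png")[180:260,110:250]; b=cv2.imread("pics/top0.png")[175:260,280:375]
s=cv2.imread("pics/scene0.png")[255:335,270:370]; s2=cv2.imread("pics/scene0.png")[120:220,170:290]
r=lambda x:cv2.resize(x,(400,300),interpolation=cv2.INTER_CUBIC)
cv2.imwrite("pics/c1.png",np.vstack([np.hstack([r(a),r(b)]),np.hstack([r(s2),r(s)])]))
E
```

```text
top [344 190  11  11  88] [348.89772727 194.88636364] ztop 0.0217 ext [0.0323 0.0338 0.028 ] med [ 0.5701 -0.3579  0.0158]
  ray 0.015 [ 0.5702 -0.3575  0.015 ] diam -0.0362
  ray 0.022 [ 0.5695 -0.3561  0.022 ] diam -0.036
  ray 0.03 [ 0.5686 -0.3545  0.03  ] diam -0.0358
top [332 213  14  14 144] [338.61805556 219.57638889] ztop 0.0275 ext [0.04   0.0424 0.033 ] med [ 0.4881 -0.3239  0.0212]
  ray 0.015 [ 0.4885 -0.3241  0.015 ] diam -0.0457
  ray 0.022 [ 0.488  -0.3229  0.022 ] diam -0.0455
  ray 0.03 [ 0.4875 -0.3214  0.03  ] diam -0.0453
top [348 237  20  19 272] [357.30514706 245.94852941] ztop 0.0355 ext [0.0521 0.0597 0.0417] med [ 0.4043 -0.383   0.0297]
  ray 0.015 [ 0.4044 -0.3853  0.015 ] diam -0.065
  ray 0.022 [ 0.4044 -0.3838  0.022 ] diam -0.0648
  ray 0.03 [ 0.4043 -0.382   0.03  ] diam -0.0644
scene [340 271  14  13 146] [346.49315068 276.86986301] ztop 0.017 ext [0.0425 0.0286 0.0194] med [ 0.5689 -0.3581  0.0143]
scene [305 275  17  18 258] [312.83333333 283.29457364] ztop 0.0223 ext [0.0517 0.037  0.0244] med [ 0.4862 -0.3261  0.0199]
scene [292 301  27  29 628] [304.77070064 314.70541401] ztop 0.0309 ext [0.0531 0.0509 0.0326] med [ 0.4005 -0.3872  0.0287]
```

View pics/c1.png

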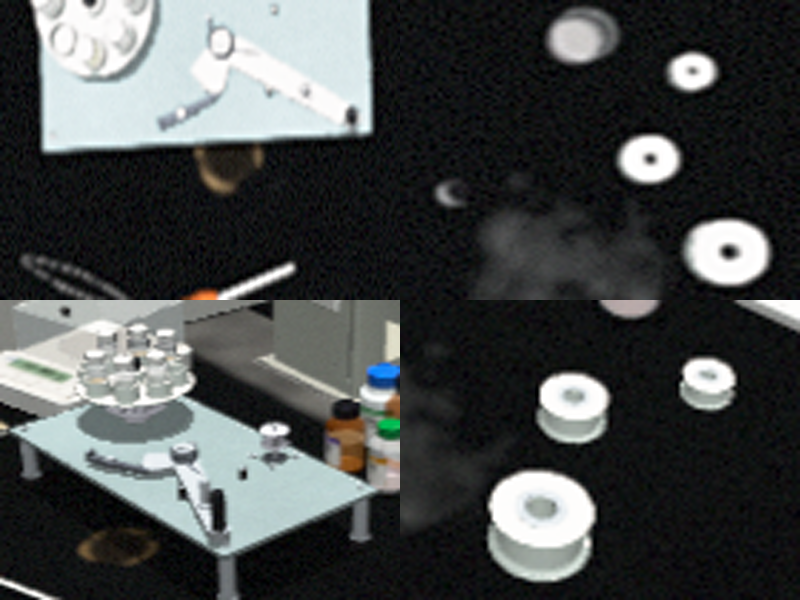

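Candidates in the top view: (349,195) is about 33 mm wide and 16 mm tall, (339,220) about 41 x 22 mm, and (358,246) about 58 x 30 mm. The middle one, (339,220), matches 40 x 22 mm, and the crop confirms it's a white flanged roller with a bore. Next is the module pose from the plate.

```bash
python3 - <<'E'
from h import *
im=cv2.imread("pics/top0.png"); P=pts("top",np.load("top0.npy"))
z=P[...,2]; m=((abs(z-.07)<.012)).astype(np.uint8); k=np.zeros_like(m);k[145:230,110:250]=1;m*=k
q=P[m>0]; print(len(q),np.median(q[:,2]))
# colour mask of plate
hsv=cv2.cvtColor(im,cv2.COLOR_BGR2HSV); m2=((hsv[...,2]>110)).astype(np.uint8)*k
N,L,S,C=cv2.connectedComponentsWithStats(m2); i=1+np.argmax(S[1:,4]); print(S[i])
c=cv2.findContours((L==i).astype(np.uint8),cv2.RETR_EXTERNAL,cv2.CHAIN_APPROX_NONE)[0][0][:,0]
W=np.array([ray("top",u,v,.07)[:2] for u,v in cv2.convexHull(c)[:,0]]).astype(np.float32)
r=cv2.minAreaRect(W); print(r)
B=cv2.boxPoints(r);print(B)
ce=np.array(r[0]); e=B[1]-B[0]; e2=B[2]-B[1]; e=e if np.linalg.norm(e)>np.linalg.norm(e2) else e2
e=e*np.sign(e[1]); yaw=np.arctan2(-e[0],e[1]); print("yaw",np.degrees(yaw))
R=np.array([[np.cos(yaw),-np.sin(yaw)],[np.sin(yaw),np.cos(yaw)]])
pv=ce+R@[-.015,-.02]
for th in(0,):
    a=yaw+np.radians(-116)+th; d=np.array([np.cos(a),np.sin(a)])
    for nm,rr,h in(("piv",0,.11),("pin",.1,.111),("handle",.155,.13)):
        X=[*(pv+rr*d),h]; print(nm,np.round(X,4),proj("top",X).round(1),proj("scene",X).round(1))
a=yaw+np.radians(-116)+.66;print("end dir",np.degrees(a),"handle end",pv+.155*np.array([np.cos(a),np.sin(a)]))
for nm,u,v,h in(("piv",187.3,190.7,.11),("handle",232.5,210.7,.13)): print(nm,ray("top",u,v,h))
f=z[195:216,205:240]; 
print((f*1000).astype(int)[:, ::1])
E
```

```text
5115 0.07030163552973409
[ 120  155  120   66 7025]
((0.5746092200279236, 0.18912507593631744), (0.19377578794956207, 0.3733264207839966), 3.848710536956787)
[[ 0.4654106   0.368864  ]
 [ 0.4904691  -0.00362049]
 [ 0.68380785  0.00938615]
 [ 0.65874934  0.38187063]]
yaw 3.8487148
piv [0.561  0.1682 0.11  ] [184.4 190.3] [223.2 164.4]
pin [0.5233 0.0755 0.111 ] [214.2 203.2] [229.6 178.9]
handle [0.5025 0.0246 0.13  ] [230.4 209.9] [233.3 182.3]
end dir -74.33607040048551 handle end [0.60283462 0.01891975]
piv [0.55997989 0.15935402 0.11      ]
handle [0.50040172 0.01816198 0.13      ]
[[  65   64   69   72   72   72   68   73   70   67   68   70   68   69
    73   69   67   73   69   69   73   75   75   66   73   67   70   68
    72   70   68   72   71   66   -2]
 [  84   83   67   64   67   73   75   76   69   71   74   69   70   65
    72   78   69   64   69   70   71   70   72   69   72   65   71   70
    73   74   69   69   71   66    0]
 [  75   84   74   81   74   67   70   72   70   69   72   67   67   70
    69   68   66   71   73   63   66   77   71   74   73   72   69   71

[... 2614 characters left out ...]
 64   72   69   68   71   70   74   69   72
    62   66   69   75   66   64   72   71   84   82   83   80  121  125
   123   85   88   74   66   68   65]
 [  70   67   72   69   71   67   70   73   67   65   67   65   69   69
    64   71   63   66   69   70   71   74   69   71   78   90   81   86
    81   84   70   77   69   71   73]
 [  69   69   69   72   70   71   72   72   73   72   64   70   69   64
    78   70   70   72   67   71   72   75   72   78   66   73   67   83
    75   70   65   69   75   73   67]
 [  69   66   73   70   68   69   70   69   67   68   62   70   75   67
    69   69   67   69   72   65   71   69   74   66   76   68   66   63
    69   72   68   63   65    0    4]]
```

```bash
python3 - <<'E'
from h import *
P=pts("top",np.load("top0.npy")); z=P[...,2]
def blob(u0,u1,v0,v1,a,b):
    v,u=np.nonzero((z[v0:v1,u0:u1]>a)&(z[v0:v1,u0:u1]<b)); return u.mean()+u0,v.mean()+v0,len(u)
for nm,w,h in(("pin",(210,222,198,210,.095,.125),.105),("handle",(226,238,204,216,.1,.14),.128),("boss",(178,196,180,200,.097,.125),.108)):
    u,v,n=blob(*w); print(nm,u,v,n,ray("top",u,v,h).round(4))
ha=np.array([*ray("top",*blob(226,238,204,216,.1,.14)[:2],.128)]);
for X in(ha,[ha[0],ha[1],.088]): print(proj("scene",X))
hsv=cv2.cvtColor(cv2.imread("pics/scene0.png"),cv2.COLOR_BGR2HSV)[...,2]
print(hsv[172:204,226:246])
print(proj("scene",[.488,-.323,.022]),proj("scene",[.488,-.323,0]))
E
```

```text
pin 215.75 203.375 8 [0.5235 0.0712 0.105 ]
handle 231.8421052631579 210.1578947368421 19 [0.5021 0.0203 0.128 ]
boss 186.35294117647058 191.1764705882353 17 [0.5587 0.1625 0.108 ]
[234.03960463 183.54431596]
[234.60189399 195.29711875]
[[ 93  92  79 172 205 209 210 209 211 212 209 210 212 211 211 213 212 214
  193 173]
 [ 84  82 139 218 219 211 209 210 212 206 208 209 209 210 213 212 209 212
  213 214]
 [141 123 229 235 216 211 209 207 208 210 210 210 209 208 207 209 207 206
  209 212]
 [194 193 235 243 225 209 207 207 208 210 210 209 209 208 209 207 214 178
  198 211]
 [242 190 179 232 234 219 211 212 212 207 211 212 207 207 207 178 167 122
  187 210]
 [242 242 222 184 231 223 211 210 210 210 215 211 211 209 208 150  69  31
  182 210]
 [243 243 242 242 226 224 216 209 208 211 212 211 211 211 208 150  65  21
  180 211]
 [241 243 242 242 241 233 215 205 212 210 213 211 209 209 210 157  86  72
  186 210]
 [242 242 243 222 203 210 182 199 208 210 209 208 210 210 211 210 182 202
  211 211]
 [243 241 242 207 152 141 138 193 208 208 209 210 210 210 210 211 210 208
  209 210]
 [229 243 241
[... 1213 characters left out ...]
7  45  37 129 221 219 210 207 207 208
  205 209]
 [206 211 215 213 202 137 120 153 132 102  88 171 144 190 209 208 210 209
  209 208]
 [137 192 211 215 213 155 102 107 110 112 116 105 112 190 211 210 210 209
  211 212]
 [ 77  98 178 207 214 198 139 106 108 113 110 107 107 190 211 212 214 210
  211 212]
 [ 13  55  82 132 191 201 144 110 113 113 112 122 129 197 211 211 211 210
  209 206]
 [ 16  13  30  75  92 172 142 111 114 111 124 135 151 198 212 212 211 206
  188 133]
 [ 14  13  10  21  50  77 129 131 133 138 178 178 184 206 211 207 188 130
   90  85]
 [ 10  17  12  18  11  31  72  98 170 204 212 214 212 204 183 125  90  86
   58  29]]
[312.72522727 280.59958842] [312.13403782 287.21890354]
```

Call:
{"op": "play_rows", "data": {
  "steps": [
    [0,0,0,0,0,7,0.65],
    [0,0,0,0,0,7,0.65],
    [0,0,0,0,0,7,0.65],
    [0,0,0,0,0,7,0.65],
    [0,0,0,0,0,7,0.65]
  ]
}}

```text
time: 0.52
eef_pos: [0.2376, 0.6317, 0.2372]
eef_rot: [[-0.56, 0.829, -0.0], [0.829, 0.56, -0.001], [-0.0, -0.001, -1.0]]
ft_force: [-0.2, -0.1, 1.3]
grip_width: 0.0641
finger_force: 0.0
```

Call:
{"op": "play_rows", "data": {
  "steps": [
    [0,0,0,0,0,7,0.65],
    [0,0,0,0,0,7,0.65],
    [0,0,0,0,0,7,0.65],
    [0,0,0,0,0,7,0.65],
    [0,0,0,0,0,7,0.65]
  ]
}}

```text
time: 0.93
eef_pos: [0.2376, 0.6317, 0.2372]
eef_rot: [[0.017, 1.0, -0.0], [1.0, -0.017, -0.001], [-0.001, -0.0, -1.0]]
ft_force: [0.6, -0.0, 0.4]
grip_width: 0.0605
finger_force: 0.0
```

Call:
{"op": "play_rows", "data": {
  "steps": [
    [0,0,0,0,0,7,0.65],
    [0,0,0,0,0,7,0.65],
    [0,0,0,0,0,7,0.65],
    [-32,24,0,0,0,0,0.65],
    [-32,24,0,0,0,0,0.65]
  ]
}}

```text
time: 1.35
eef_pos: [0.2583, 0.5542, 0.2359]
eef_rot: [[0.368, 0.93, -0.001], [0.93, -0.368, -0.002], [-0.002, -0.0, -1.0]]
ft_force: [1.1, -0.8, 1.4]
grip_width: 0.0607
finger_force: 0.0
```

Call:
{"op": "play_rows", "data": {
  "steps": [
    [-32,23.4,0,0,0,0,0.65],
    [-32,23.4,0,0,0,0,0.65],
    [-32,23.4,0,0,0,0,0.65],
    [-32,23.4,0,0,0,0,0.65],
    [-32,23.4,0,0,0,0,0.65]
  ]
}}

```text
time: 1.77
eef_pos: [0.3084, 0.3609, 0.2373]
eef_rot: [[0.368, 0.93, -0.0], [0.93, -0.368, -0.0], [-0.0, -0.0, -1.0]]
ft_force: [1.1, -0.0, -0.1]
grip_width: 0.0607
finger_force: 0.0
```

Call:
{"op": "play_rows", "data": {
  "steps": [
    [-32,23.4,0,0,0,0,0.65],
    [-32,23.4,0,0,0,0,0.65],
    [-32,23.4,0,0,0,0,0.65],
    [-32,23.4,0,0,0,0,0.65],
    [-32,23.4,0,0,0,0,0.65]
  ]
}}

```text
time: 2.18
eef_pos: [0.3581, 0.1691, 0.2376]
eef_rot: [[0.368, 0.93, 0.0], [0.93, -0.368, 0.0], [0.0, 0.0, -1.0]]
ft_force: [1.1, 0.8, 0.3]
grip_width: 0.0606
finger_force: 0.0
```

Call:
{"op": "play_rows", "data": {
  "steps": [
    [-32,23.4,0,0,0,0,0.65],
    [-32,23.4,0,0,0,0,0.65],
    [-32,23.4,0,0,0,0,0.65],
    [-32,23.4,0,0,0,0,0.65],
    [-32,23.4,0,0,0,0,0.65]
  ]
}}

```text
time: 2.6
eef_pos: [0.408, -0.023, 0.2377]
eef_rot: [[0.369, 0.93, 0.001], [0.93, -0.369, -0.0], [0.0, 0.001, -1.0]]
ft_force: [0.8, 0.6, 0.8]
grip_width: 0.0602
finger_force: 0.0
```

Call:
{"op": "play_rows", "data": {
  "steps": [
    [-32,23.4,0,0,0,0,0.65],
    [-32,23.4,0,0,0,0,0.65],
    [-32,23.4,0,0,0,0,0.65],
    [-32,23.4,0,0,0,0,0.65],
    [-32,23.4,0,0,0,0,0.65]
  ]
}}

```text
time: 3.02
eef_pos: [0.4579, -0.215, 0.2374]
eef_rot: [[0.369, 0.93, 0.0], [0.93, -0.369, 0.0], [0.0, -0.0, -1.0]]
ft_force: [1.5, 0.7, -0.5]
grip_width: 0.0606
finger_force: 0.0
```

Call:
{"op": "play_rows", "data": {
  "steps": [
    [-28,21,0,0,0,0,0.65],
    [-28,21,0,0,0,0,0.65],
    [-28,21,0,0,0,0,0.65],
    [0,0,40,0,0,0,0.65],
    [0,0,40,0,0,0,0.65]
  ]
}}

```text
time: 3.43
eef_pos: [0.4863, -0.3163, 0.1578]
eef_rot: [[0.37, 0.929, 0.002], [0.929, -0.37, -0.002], [-0.001, 0.003, -1.0]]
ft_force: [0.9, -0.6, -2.0]
grip_width: 0.0605
finger_force: 0.0
```

Call:
{"op": "play_rows", "data": {
  "steps": [
    [0,0,30,0,0,0,0.65],
    [0,0,20,0,0,0,0.65],
    [0,0,0,0,0,0,0.65]
  ]
}}

```text
time: 3.68
eef_pos: [0.4839, -0.3129, 0.1025]
eef_rot: [[0.369, 0.93, -0.006], [0.93, -0.369, 0.004], [0.002, -0.007, -1.0]]
ft_force: [-0.1, 0.4, -0.4]
grip_width: 0.0601
finger_force: 0.0
```

```bash
python3 - <<'E'
from h import *
p,d=bot.grab_frame("scene"); im=p[:,:,::-1]
o=bot.get_obs(); print(o["eef_pos"])
e=o["eef_pos"]; print("tips",proj("scene",e-[0,0,.019]),"roller c",proj("scene",[.488,-.323,.022]))
c=im[225:305,260:367]; cv2.imwrite("pics/s1.png",cv2.resize(c,(800,600),interpolation=cv2.INTER_CUBIC))
E
```

```text
[ 0.48478914 -0.31349495  0.10567953]
tips [310.64207622 258.54516573] roller c [312.72522727 280.59958842]
```

View pics/s1.png

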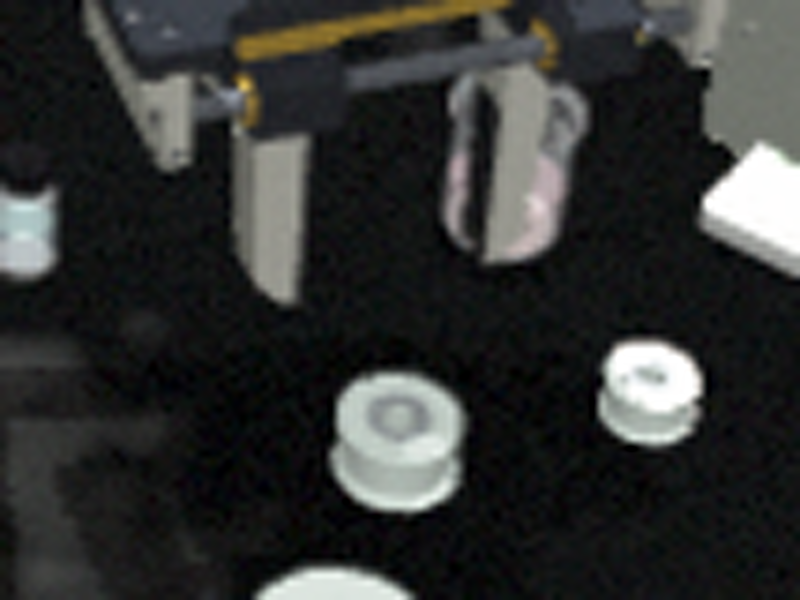

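The crop shows the fingers above and the roller's bore at about (312.8,280.3) full-frame. I predicted (312.7,280.6), so the position is good. Correct and descend.

Call:
{"op": "play_rows", "data": {
  "steps": [
    [-7.5,6.5,20,0,0,0,0.65],
    [0,0,25,0,0,0,0.65],
    [0,0,20,0,0,0,0.65],
    [0,0,12,0,0,0,0.65],
    [0,0,0,0,0,0,0.65]
  ]
}}

```text
time: 4.15
eef_pos: [0.4886, -0.3231, 0.0297]
eef_rot: [[0.368, 0.93, -0.001], [0.93, -0.368, 0.001], [0.0, -0.002, -1.0]]
ft_force: [0.2, 0.0, -0.2]
grip_width: 0.0606
finger_force: 0.0
```

Call:
{"op": "play_rows", "data": {
  "steps": [
    [0,0,0,0,0,0,0.65],
    [0,0,0,0,0,0,0.65]
  ]
}}

```text
time: 4.32
eef_pos: [0.4898, -0.324, 0.0327]
eef_rot: [[0.368, 0.93, 0.002], [0.93, -0.368, -0.001], [-0.001, 0.002, -1.0]]
ft_force: [-0.5, 0.3, -0.9]
grip_width: 0.0604
finger_force: 0.0
```

Call:
{"op": "play_rows", "data": {
  "steps": [
    [0,-1,5,0,0,0,0.65],
    [0,0,4,0,0,0,0.65],
    [0,0,0,0,0,0,0.65]
  ]
}}

```text
time: 4.57
eef_pos: [0.4878, -0.323, 0.0213]
eef_rot: [[0.368, 0.93, -0.0], [0.93, -0.368, 0.0], [0.0, -0.0, -1.0]]
ft_force: [0.3, 0.7, 0.3]
grip_width: 0.0604
finger_force: 0.0
```

Call:
{"op": "play_rows", "data": {
  "steps": [
    [0,0,0,0,0,0,0.3],
    [0,0,0,0,0,0,0.3],
    [0,0,0,0,0,0,0.3],
    [0,0,0,0,0,0,0.3],
    [0,0,0,0,0,0,0.3]
  ],
  "force": 15
}}

```text
time: 4.98
eef_pos: [0.4881, -0.3231, 0.0218]
eef_rot: [[0.368, 0.93, 0.0], [0.93, -0.368, -0.0], [-0.0, 0.0, -1.0]]
ft_force: [-0.2, 0.5, 1.5]
grip_width: 0.0392
finger_force: 15.0
```

Call:
{"op": "play_rows", "data": {
  "steps": [
    [0,0,-15,0,0,0,0.3],
    [0,0,-35,0,0,0,0.3],
    [0,0,-40,0,0,0,0.3],
    [0,0,-40,0,0,0,0.3],
    [0,0,-28,0,0,0,0.3]
  ]
}}

```text
time: 5.4
eef_pos: [0.4883, -0.3233, 0.1835]
eef_rot: [[0.368, 0.93, 0.002], [0.93, -0.368, -0.002], [-0.001, 0.003, -1.0]]
ft_force: [0.5, -0.6, 0.2]
grip_width: 0.0393
finger_force: 15.0
```

Call:
{"op": "play_rows", "data": {
  "steps": [
    [19,-5.6,0,0,0,0,0.3],
    [38,-11.2,0,0,0,0,0.3],
    [38,-11.2,0,0,0,0,0.3],
    [38,-11.2,0,0,0,0,0.3],
    [38,-11.2,0,0,0,0,0.3]
  ]
}}

```text
time: 5.82
eef_pos: [0.5038, -0.144, 0.1797]
eef_rot: [[0.369, 0.929, 0.0], [0.929, -0.369, -0.0], [0.0, 0.0, -1.0]]
ft_force: [0.2, -0.4, -1.3]
grip_width: 0.0392
finger_force: 15.0
```

Call:
{"op": "play_rows", "data": {
  "steps": [
    [38,-11.2,0,0,0,0,0.3],
    [38,-11.2,0,0,0,0,0.3],
    [38,-11.2,0,0,0,0,0.3],
    [38,-11.2,0,0,0,0,0.3],
    [38,-11.2,0,0,0,0,0.3]
  ]
}}

```text
time: 6.23
eef_pos: [0.5218, 0.0537, 0.1799]
eef_rot: [[0.368, 0.93, 0.0], [0.93, -0.368, -0.0], [0.0, 0.0, -1.0]]
ft_force: [2.3, 0.5, -0.8]
grip_width: 0.0395
finger_force: 15.0
```

Call:
{"op": "play_rows", "data": {
  "steps": [
    [19,-5.6,0,0,0,0,0.3],
    [0,0,12,0,0,0,0.3],
    [0,0,12,0,0,0,0.3],
    [0,0,0,0,0,0,0.3],
    [0,0,0,0,0,0,0.3]
  ]
}}

```text
time: 6.65
eef_pos: [0.5234, 0.0705, 0.1546]
eef_rot: [[0.369, 0.929, -0.002], [0.929, -0.369, -0.0], [-0.001, -0.002, -1.0]]
ft_force: [0.8, -1.2, -1.1]
grip_width: 0.039
finger_force: 15.0
```

```bash
python3 - <<'E'
from h import *
p,d=bot.grab_frame("scene"); im=p[:,:,::-1]
o=bot.get_obs(); e=o["eef_pos"]; print(e)
for dz in(0,-.0215): print("roller face",proj("scene",e+[0,0,dz]))
for h in(.085,.111): print("pin",proj("scene",[.5235,.0712,h]))
u0,v0=196,143
c=im[v0:v0+60,u0:u0+80]; cv2.imwrite("pics/s2.png",cv2.resize(c,(800,600),interpolation=cv2.INTER_CUBIC))
E
```

```text
[0.52374255 0.07047224 0.15534661]
roller face [229.98175845 166.48699616]
roller face [230.31795397 172.85431178]
pin [230.85755064 186.79880969]
pin [230.46548413 179.41673136]
```

View pics/s2.png

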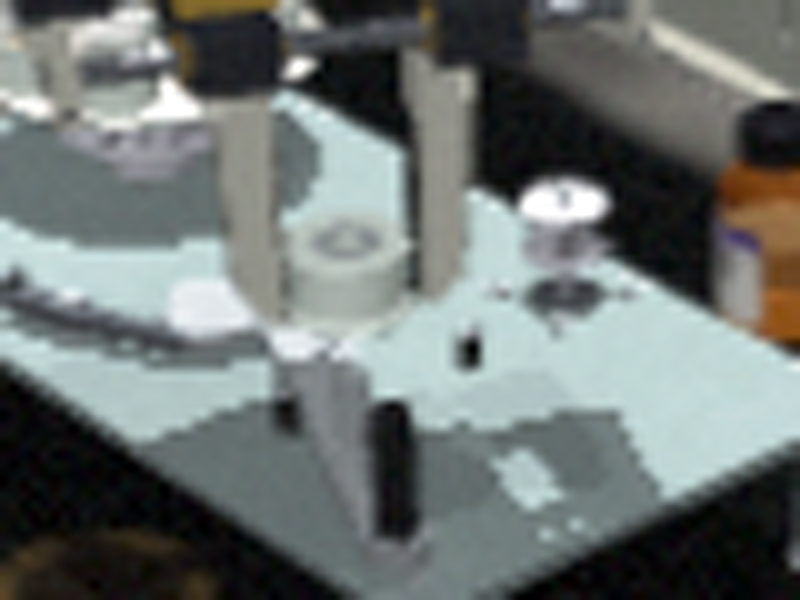

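The roller is held level, its top centre at (230,166.3) as predicted, right over the pin line at u≈230.6. Descend gently.

Call:
{"op": "play_rows", "data": {
  "steps": [
    [0.5,0,8,0,0,0,0.3],
    [0,0,8,0,0,0,0.3],
    [0,0,4,0,0,0,0.3],
    [0,0,3,0,0,0,0.3],
    [0,0,0,0,0,0,0.3]
  ]
}}

```text
time: 7.12
eef_pos: [0.5238, 0.0718, 0.1318]
eef_rot: [[0.369, 0.93, -0.001], [0.93, -0.369, -0.0], [-0.001, -0.001, -1.0]]
ft_force: [0.1, -0.3, -0.7]
grip_width: 0.0393
finger_force: 15.0
```

Call:
{"op": "play_rows", "data": {
  "steps": [
    [0,0,2,0,0,0,0.3],
    [0,0,2,0,0,0,0.3],
    [0,0,0,0,0,0,0.3]
  ]
}}

```text
time: 7.37
eef_pos: [0.524, 0.0719, 0.1284]
eef_rot: [[0.368, 0.93, -0.0], [0.93, -0.368, 0.0], [-0.0, -0.0, -1.0]]
ft_force: [-0.1, 0.9, -1.5]
grip_width: 0.0393
finger_force: 15.0
```

Call:
{"op": "play_rows", "data": {
  "steps": [
    [0,0,2,0,0,0,0.3],
    [0,0,0,0,0,0,0.3]
  ]
}}

```text
time: 7.53
eef_pos: [0.524, 0.0719, 0.1264]
eef_rot: [[0.368, 0.93, -0.0], [0.93, -0.368, -0.0], [-0.0, -0.0, -1.0]]
ft_force: [0.7, -0.7, -0.5]
grip_width: 0.0396
finger_force: 15.0
```

Call:
{"op": "play_rows", "data": {
  "steps": [
    [0,0,3,0,0,0,0.3],
    [0,0,3,0,0,0,0.3],
    [0,0,3,0,0,0,0.3],
    [0,0,0,0,0,0,0.3]
  ]
}}

```text
time: 7.87
eef_pos: [0.5238, 0.0719, 0.1168]
eef_rot: [[0.368, 0.93, -0.001], [0.93, -0.368, -0.0], [-0.0, -0.001, -1.0]]
ft_force: [-0.0, 0.6, -1.6]
grip_width: 0.0393
finger_force: 15.0
```

Call:
{"op": "play_rows", "data": {
  "steps": [
    [0,0,3,0,0,0,0.3],
    [0,0,3,0,0,0,0.3],
    [0,0,2,0,0,0,0.3],
    [0,0,0,0,0,0,0.3]
  ]
}}

```text
time: 8.2
eef_pos: [0.5239, 0.0719, 0.1091]
eef_rot: [[0.368, 0.93, -0.001], [0.93, -0.368, -0.0], [-0.0, -0.001, -1.0]]
ft_force: [0.4, -1.0, -0.4]
grip_width: 0.0396
finger_force: 15.0
```

Call:
{"op": "play_rows", "data": {
  "steps": [
    [0,0,1.5,0,0,0,0.3],
    [0,0,1.5,0,0,0,0.3],
    [0,0,0,0,0,0,0.3]
  ]
}}

```text
time: 8.45
eef_pos: [0.5242, 0.0719, 0.1068]
eef_rot: [[0.368, 0.93, 0.0], [0.93, -0.368, 0.0], [0.0, 0.0, -1.0]]
ft_force: [-0.3, -0.3, 0.9]
grip_width: 0.0392
finger_force: 15.0
```

```bash
python3 -c "
from h import *
o=bot.get_obs();print(o['eef_pos'],o['ft_force'])"
```

```text
[0.52419862 0.07192028 0.10678572] [-0.25108905 -0.34665255  0.94551478]
```

Call:
{"op": "play_rows", "data": {
  "steps": [
    [0,0,1,0,0,0,0.3],
    [0,0,0,0,0,0,0.3]
  ]
}}

```text
time: 8.62
eef_pos: [0.5243, 0.072, 0.1065]
eef_rot: [[0.368, 0.93, 0.001], [0.93, -0.368, 0.0], [0.0, 0.001, -1.0]]
ft_force: [-4.9, -0.0, 8.6]
grip_width: 0.0396
finger_force: 15.0
```

Call:
{"op": "play_rows", "data": {
  "steps": [
    [0,0,0.7,0,0,0,0.3],
    [0,0,0,0,0,0,0.3]
  ]
}}

```text
time: 8.78
eef_pos: [0.5244, 0.072, 0.1063]
eef_rot: [[0.368, 0.93, 0.001], [0.93, -0.368, 0.0], [0.001, 0.001, -1.0]]
ft_force: [-6.2, 0.4, 13.8]
grip_width: 0.0392
finger_force: 15.0
```

Contact came at exactly the expected seat height, so release.

Call:
{"op": "play_rows", "data": {
  "steps": [
    [0,0,0,0,0,0,0.7],
    [0,0,0,0,0,0,0.7],
    [0,0,0,0,0,0,0.7],
    [0,0,0,0,0,0,0.7],
    [0,0,-10,0,0,0,0.7]
  ]
}}

```text
time: 9.2
eef_pos: [0.5232, 0.0718, 0.1134]
eef_rot: [[0.368, 0.93, -0.003], [0.93, -0.368, -0.0], [-0.001, -0.003, -1.0]]
ft_force: [-0.0, 0.1, -0.5]
grip_width: 0.064
finger_force: 0.0
```

Call:
{"op": "play_rows", "data": {
  "steps": [
    [0,0,-25,0,0,0,0.7],
    [0,0,-30,0,0,0,0.7],
    [0,0,0,0,0,0,0.7],
    [0,0,0,0,0,0,0.7]
  ]
}}

```text
time: 9.53
eef_pos: [0.5248, 0.072, 0.1723]
eef_rot: [[0.368, 0.93, 0.003], [0.93, -0.368, 0.0], [0.001, 0.003, -1.0]]
ft_force: [0.1, -0.4, -0.6]
grip_width: 0.0654
finger_force: 0.0
```

```bash
python3 - <<'E'
from h import *
p,d=bot.grab_frame("scene"); im=p[:,:,::-1]
o=bot.get_obs(); e=o["eef_pos"]; print(e,o["eef_rot"].round(3))
print("roller top if seated",proj("scene",[.524,.072,.107]),"handle",proj("scene",[.5021,.0203,.128]))
u0,v0=196,153
c=im[v0:v0+60,u0:u0+80]; cv2.imwrite("pics/s3.png",cv2.resize(c,(800,600),interpolation=cv2.INTER_CUBIC))
E
```

```text
[0.52425136 0.07193711 0.17068451] [[ 0.368  0.93   0.001]
 [ 0.93  -0.368  0.   ]
 [ 0.001  0.001 -1.   ]]
roller top if seated [230.51389813 180.40763434] handle [234.02106805 183.54481385]
```

View pics/s3.png

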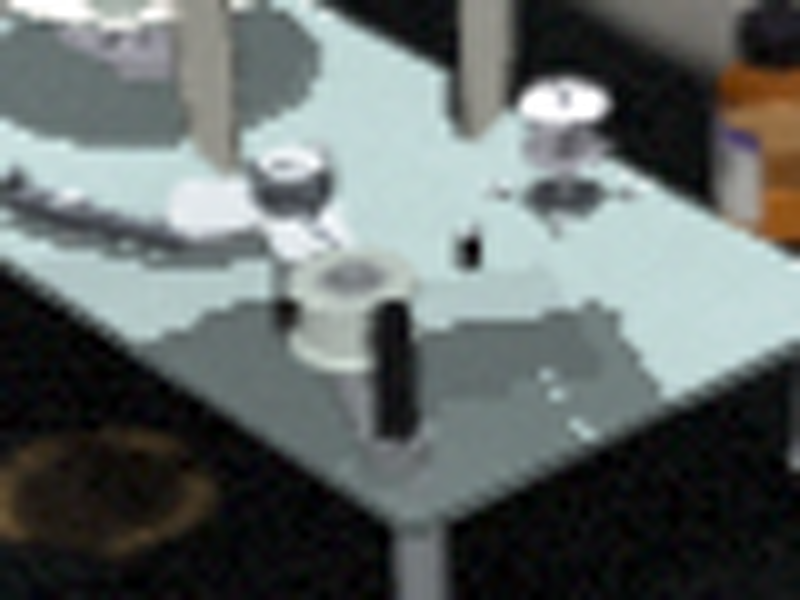

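The roller's top centre is at about (230.8,180.5), and a seated roller should show at (230.5,180.4), so it is seated and released. Now the handle.

Call:
{"op": "play_rows", "data": {
  "steps": [
    [-27.5,-1,0,0,0,0,0.7],
    [-27.5,-1,0,0,0,0,0.7],
    [0,0,20,0,0,0,0.7],
    [0,0,20,0,0,0,0.7],
    [0,0,12,0,0,0,0.7]
  ]
}}

```text
time: 10.0
eef_pos: [0.5009, 0.0212, 0.1153]
eef_rot: [[0.369, 0.929, -0.003], [0.929, -0.369, 0.0], [-0.001, -0.002, -1.0]]
ft_force: [-0.0, -0.9, -0.6]
grip_width: 0.065
finger_force: 0.0
```

Call:
{"op": "play_rows", "data": {
  "steps": [
    [0,0,8,0,0,0,0.7],
    [0,0,0,0,0,0,0.7],
    [0,0,0,0,0,0,0.7]
  ]
}}

```text
time: 10.25
eef_pos: [0.502, 0.0217, 0.11]
eef_rot: [[0.368, 0.93, -0.001], [0.93, -0.368, -0.0], [-0.0, -0.001, -1.0]]
ft_force: [0.1, -0.2, -0.8]
grip_width: 0.0654
finger_force: 0.0
```

Call:
{"op": "play_rows", "data": {
  "steps": [
    [0,0,0,0,0,0,0.05],
    [0,0,0,0,0,0,0.05],
    [0,0,0,0,0,0,0.05],
    [0,0,0,0,0,0,0.05],
    [0,0,0,0,0,0,0.05]
  ],
  "force": 25
}}

```text
time: 10.67
eef_pos: [0.5021, 0.0215, 0.1103]
eef_rot: [[0.368, 0.93, 0.001], [0.93, -0.368, -0.0], [0.0, 0.0, -1.0]]
ft_force: [0.1, -0.2, 1.0]
grip_width: 0.0366
finger_force: 0.0
```

Call:
{"op": "play_rows", "data": {
  "steps": [
    [0,0,0,0,0,0,0.05],
    [0,0,0,0,0,0,0.05],
    [0,0,0,0,0,0,0.05]
  ]
}}

```text
time: 10.92
eef_pos: [0.502, 0.0214, 0.11]
eef_rot: [[0.368, 0.93, 0.0], [0.93, -0.368, -0.0], [0.0, 0.0, -1.0]]
ft_force: [9.2, -3.7, 0.5]
grip_width: 0.0164
finger_force: 5.2
```

```bash
python3 - <<'E'
# arc rows: per-step rotation a (deg, anticlockwise), chord in tool frame
import numpy as np
r=155
# tool y ~ tangential(+ = anticlockwise dir at -112+90=-22), tool x = toward pivot
for n,a in((3,None),):
    pass
for a in(3,1.5,1):
    c=np.radians(a); print(a,"y",r*np.sin(c),"x",r*(1-np.cos(c)))
E
```

```text
3 y 8.112073217656294 x 0.21242211304105585
1.5 y 4.057426987720339 x 0.05311462878862472
1 y 2.705122997778944 x 0.023607250759353215
```

Call:
{"op": "play_rows", "data": {
  "steps": [
    [0,0,0,0,0,0,0.05],
    [0,0,0,0,0,0,0.05],
    [0,0,0,0,0,0,0.05]
  ]
}}

```text
time: 11.17
eef_pos: [0.5033, 0.021, 0.1103]
eef_rot: [[0.369, 0.93, 0.004], [0.93, -0.369, -0.001], [0.0, 0.004, -1.0]]
ft_force: [14.3, -4.2, -5.9]
grip_width: 0.013
finger_force: 25.0
```

Call:
{"op": "play_rows", "data": {
  "steps": [
    [0,4,0,0,0,-1.5,0.05],
    [0.1,8,0,0,0,-3,0.05],
    [0.1,8,0,0,0,-3,0.05],
    [0,0,0,0,0,0,0.05]
  ]
}}

```text
time: 11.5
eef_pos: [0.5213, 0.0148, 0.1099]
eef_rot: [[0.242, 0.97, -0.001], [0.97, -0.242, -0.0], [-0.0, -0.001, -1.0]]
ft_force: [-3.8, -0.1, 4.2]
grip_width: 0.013
finger_force: 25.0
```

Call:
{"op": "play_rows", "data": {
  "steps": [
    [0.1,8,0,0,0,-3,0.05],
    [0.1,8,0,0,0,-3,0.05],
    [0.1,8,0,0,0,-3,0.05],
    [0.1,8,0,0,0,-3,0.05],
    [0,0,0,0,0,0,0.05]
  ]
}}

```text
time: 11.92
eef_pos: [0.5528, 0.0097, 0.11]
eef_rot: [[0.036, 0.999, -0.001], [0.999, -0.036, -0.001], [-0.001, -0.001, -1.0]]
ft_force: [-4.9, -5.2, 4.9]
grip_width: 0.013
finger_force: 25.0
```

Call:
{"op": "play_rows", "data": {
  "steps": [
    [0.1,8,0,0,0,-3,0.05],
    [0.1,8,0,0,0,-3,0.05],
    [0.1,8,0,0,0,-3,0.05],
    [0.1,8,0,0,0,-3,0.05],
    [0,0,0,0,0,0,0.05]
  ]
}}

```text
time: 12.33
eef_pos: [0.5847, 0.011, 0.11]
eef_rot: [[-0.173, 0.985, -0.001], [0.985, 0.173, -0.002], [-0.002, -0.001, -1.0]]
ft_force: [-4.6, -10.6, 3.5]
grip_width: 0.0129
finger_force: 25.0
```

```bash
python3 -c "
from h import *
o=bot.get_obs();e=o['eef_pos'];v=e[:2]-[.5628,.1642];print(e,o['ft_force'],np.hypot(*v),np.degrees(np.arctan2(v[1],v[0])),np.degrees(np.arctan2(*o['eef_rot'][1::-1,0])),o['grip_width'])"
```

```text
[0.58473097 0.01104084 0.10999384] [ -4.55771188 -10.59879804   3.48316122] 0.15472134895089928 -81.8511675445202 99.94790221590453 0.012914987471998832
```

Call:
{"op": "play_rows", "data": {
  "steps": [
    [-0.4,8,0,0,0,-3,0.05],
    [-0.3,5.4,0,0,0,-2,0.05],
    [0,0,0,0,0,0,0.05],
    [0,0,0,0,0,0,0.05]
  ]
}}

```text
time: 12.67
eef_pos: [0.5973, 0.0132, 0.11]
eef_rot: [[-0.255, 0.967, -0.001], [0.967, 0.255, -0.001], [-0.001, -0.001, -1.0]]
ft_force: [-4.7, -5.9, 4.1]
grip_width: 0.0129
finger_force: 25.0
```

Call:
{"op": "play_rows", "data": {
  "steps": [
    [0,2.7,0,0,0,-1,0.05],
    [0,0,0,0,0,0,0.05],
    [0,0,0,0,0,0,0.05]
  ]
}}

```text
time: 12.92
eef_pos: [0.5997, 0.0138, 0.11]
eef_rot: [[-0.272, 0.962, -0.001], [0.962, 0.272, -0.002], [-0.001, -0.001, -1.0]]
ft_force: [-4.4, -7.4, 3.8]
grip_width: 0.0129
finger_force: 25.0
```

```bash
cat > st.py <<'E'
from h import *
o=bot.get_obs();e=o['eef_pos'];v=e[:2]-[.5628,.1642];F=o['eef_rot'].T@o['ft_force'];print(o['time'],e,"Ftool",F.round(1),np.hypot(*v),np.degrees(np.arctan2(v[1],v[0])),np.degrees(np.arctan2(*o['eef_rot'][1::-1,0])),o['grip_width'])
E
python3 st.py
```

```text
12.9167 [0.59972752 0.01382816 0.11000691] Ftool [-6.  -6.2 -3.8] 0.1548396938164651 -76.20264146847074 105.76074486175635 0.012936050814264886
```

Call:
{"op": "play_rows", "data": {
  "steps": [
    [-0.2,1.5,0,0,0,-0.5,0.05],
    [0,0,0,0,0,0,0.05],
    [0,0,0,0,0,0,0.05]
  ]
}}

```text
time: 13.17
eef_pos: [0.6012, 0.0141, 0.11]
eef_rot: [[-0.28, 0.96, -0.001], [0.96, 0.28, -0.001], [-0.001, -0.001, -1.0]]
ft_force: [-5.3, -6.1, 3.5]
grip_width: 0.0132
finger_force: 25.0
```

Call:
{"op": "play_rows", "data": {
  "steps": [
    [-0.2,1.5,0,0,0,-0.5,0.05],
    [0,0,0,0,0,0,0.05],
    [0,0,0,0,0,0,0.05]
  ]
}}

```text
time: 13.42
eef_pos: [0.6026, 0.0145, 0.11]
eef_rot: [[-0.288, 0.958, -0.001], [0.958, 0.288, -0.001], [-0.001, -0.001, -1.0]]
ft_force: [-4.9, -5.0, 3.9]
grip_width: 0.0133
finger_force: 25.0
```

```bash
python3 st.py
```

```text
13.4167 [0.60261954 0.01445823 0.10997927] Ftool [-3.4 -6.2 -3.9] 0.15494577645047097 -75.1084548062954 106.75687060025297 0.013261546385961494
```

Call:
{"op": "play_rows", "data": {
  "steps": [
    [0,1.5,0,0,0,-0.5,0.05],
    [0,0,0,0,0,0,0.05],
    [0,0,0,0,0,0,0.05]
  ]
}}

```text
time: 13.67
eef_pos: [0.6041, 0.0149, 0.11]
eef_rot: [[-0.297, 0.955, -0.001], [0.955, 0.297, -0.001], [-0.001, -0.001, -1.0]]
ft_force: [-5.2, -5.4, 3.6]
grip_width: 0.0131
finger_force: 25.0
```

Call:
{"op": "play_rows", "data": {
  "steps": [
    [0,1.5,0,0,0,-0.5,0.05],
    [0,0,0,0,0,0,0.05],
    [0,0,0,0,0,0,0.05]
  ]
}}

```text
time: 13.92
eef_pos: [0.605, 0.0151, 0.1099]
eef_rot: [[-0.305, 0.952, -0.003], [0.952, 0.305, -0.002], [-0.001, -0.003, -1.0]]
ft_force: [-10.6, -7.0, 6.9]
grip_width: 0.0128
finger_force: 25.0
```

```bash
python3 st.py
```

```text
13.9167 [0.60495577 0.01510706 0.10992513] Ftool [ -3.4 -12.2  -6.9] 0.15493809734787686 -74.21184330452344 107.75474114365471 0.012818637056900083
```

Call:
{"op": "play_rows", "data": {
  "steps": [
    [0,0.8,0,0,0,0,0.05],
    [0,0,0,0,0,0,0.05],
    [0,0,0,0,0,0,0.05]
  ],
  "force": 35
}}

```text
time: 14.17
eef_pos: [0.6051, 0.0152, 0.1098]
eef_rot: [[-0.305, 0.952, -0.004], [0.952, 0.305, -0.002], [-0.001, -0.005, -1.0]]
ft_force: [-17.2, -8.8, 9.1]
grip_width: 0.0127
finger_force: 35.0
```

```bash
python3 st.py; python3 - <<'E'
from h import *
p,d=bot.grab_frame("scene"); im=p[:,:,::-1]
v=np.array([.6051-.5628,.0151-.1642]);r=np.array([.5628,.1642])+v/np.hypot(*v)*.1
print("roller top if seated",proj("scene",[*r,.107])-[206,148])
c=im[148:208,206:286]; cv2.imwrite("pics/s4.png",cv2.resize(c,(800,600),interpolation=cv2.INTER_CUBIC))
E
```

```text
14.1667 [0.60514115 0.01517141 0.10984267] Ftool [ -3.2 -19.1  -9. ] 0.15492673861100895 -74.13939696594694 107.74796605844283 0.012737829423565739
roller top if seated [42.85342648 26.2222542 ]
```

View pics/s4.png

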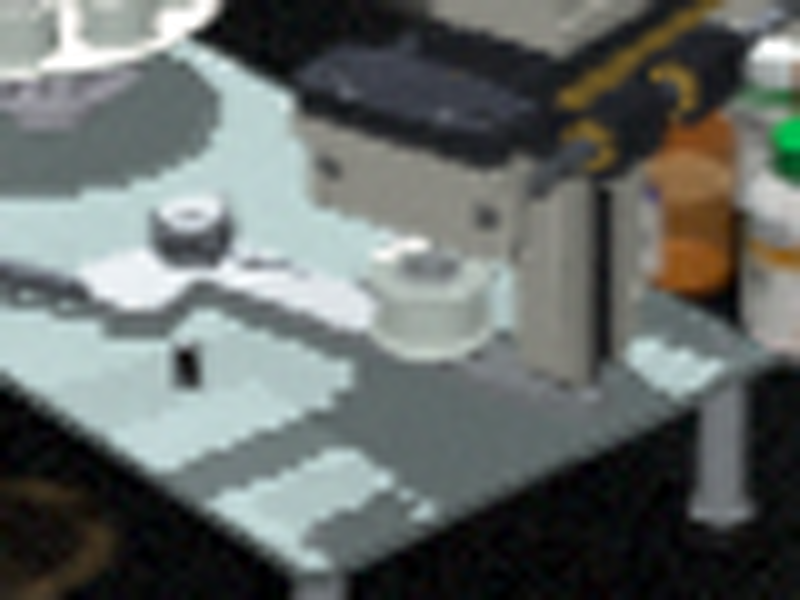

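The roller is still seated: its top is at crop (430,265) and I predicted (433,267). The fingers are on the handle with a gap to the roller. At the stop, 7 N more push moved the arm only 0.2 mm. Handing in.

```bash
python3 -c "
from plant import bot
print(bot.job_done())"
```

```text
the job is handed in; nothing more can be done
None
```

I handed the job in at about 14 s: the idler roller is fully on its seat and released, and the gripper is holding the tensioner arm by its handle against the rear stop, fingers clear of the roller; the vial and beaker were not touched.

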